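# Brush out the exhaust side of a compressor cylinder

## Robot

A 6-joint arm with a two-finger parallel gripper is mounted at the origin on a cart in front of the work surface, level with it; the furniture and walls round the work are solid. World frame = base frame: x ahead of the robot, y to its left, z up, the work surface at z = 0. Lengths are in m, angles in rad, forces in N, time in s.
With the tool pointing down it reaches from about 0.375 to 0.9 m from the base axis. Payload 3.1 kg.
Tool frame: the origin (TCP) lies at the very end of the fingers, on their centre line; the grasp point (between the pads) lies 19 mm behind it; z points along the fingers, y is the line along which they close (so a half turn about z gives the same grasp; the last joint's range is limited). The gripper opens to 85 mm and grips with 20 to 120 N. Pads are 22 mm wide; open, the fingers measure 114 mm over their backs; the gripper's body (76 mm by 85 mm) begins 54 mm behind the grasp point. The pads swing forward as they close: fully open they stand 13 mm farther back than shut.
Start: joints at [1.083, 0.527, 1.433, -0, 1.181, -0.178], TCP at [0.191, 0.595, 0.231] pointing down, gripper open.
Joint ranges: [-3.08, 3.08], [-0.75, 2.2], [0.22, 2.44], [-1.43, 4.57], [0, 2.65], [-2.85, 2.85]. Speed limits (rad/s): [2.79, 2.79, 3.14, 3.14, 3.14, 3.14].

## Interface

Orientations are given as a unit quaternion [x, y, z, w].
In Python, from station import telemetry, snapshot, ticket gives the robot as it stands.
- The arm moves only by the tool move_arm, never from a script. Its argument "commands" is text: rows parted by semicolons, each of 7 numbers parted by spaces: the shift along the tool's x, y, z in mm, then the turn, a rotation vector about the tool's x, y, z in degrees, then the opening, from -1 (shut) to 1 (fully open). A call has exactly 5 rows; each row is the pose to reach, as a shift and turn from the pose commanded when the call began, along the tool's axes at that moment; what a row does not reach only later rows make up. A row lasts 1/8 s, in which the tool goes at most 62.5 mm and 10.7 degrees, less where a joint would pass 70% of its speed; a pose out of reach is approached as far as the arm can. A call with a gripper value outside its range is refused whole. The fingers move at their own pace and stop on an object; "grip_force" is the grip in N (left out, the last holds). Time passes only in rows, so rows that repeat a pose let the fingers close, or fill a call up. It gives the time, the measured TCP pose, the force, the opening and the grip force at its end, in the units of the state.
- telemetry.sense(): the state, without advancing time (a new reading comes with each control period).
- snapshot(name): name is "scene" or "top"; returns a dict with "image" (384x512x3 uint8, red, green, blue), "fx", "fy", "cx", "cy" (pixels), "k1" (the pictures are not rectified: a ray, as slopes to the right and down, at radius r is drawn at 1 + k1 r^2 times it, then the intrinsics apply), "pose" (4x4, takes a point from camera to world coordinates). Camera axes: x right, y down, z forward; pixel columns grow to the right and rows downward; lengths in m; the calibration is good to about 2 mm. A picture is of the moment at which its call begins. There is no depth.
- ticket.sign_off(): hands the job in; it is judged then, once.
The state is a dict: "t": time; "q": joint angles; "qd": joint speeds; "tau": joint torques, N m; "tcp_pos": TCP position; "tool_rot": TCP orientation; "force": force on the tool from outside, world axes, zero at the start; "ft_torque": the same for the moment, N m; "finger_gap": opening from 0.0 (shut) to 1.0 (fully open); "gripper_force": force on a finger pad.
Only numpy, scipy, OpenCV 4.12 (cv2) and the standard library are available. Lean on these libraries where they do the work, as an engineer would, in place of code of your own. Each camera call takes 0.05 s, during which the arm holds its last target. There are 200 camera calls.

## Task

Take the thick bore brush off the bar and feel your way down the open cylinder until its nose meets the piston. Then, with the brush upright and its bristles pressed lightly against the bore wall on the exhaust-flange side, stroke up until about half of the bristles show above the mouth, down to the piston again and once more up; do not push the piston down. Hang the brush back on the bar by its hook, and leave the thin brush hanging there.

Things in the scene. Friction and masses are not known exactly. Their poses are not given: they have to be found in the camera images.
- brush: thick wire bore brush (0.16 kg) hanging upright on the bar. Origin: centre of the rubber nose (14 mm wide) at its lower end; z up. Nose 0-9 mm, brass bristles 38 mm in diameter 9-58 mm, ferrule, then a 12 mm wide steel strip that bends into a hook (up on the -x side, over the bar, down on the +x side); on top of the hook, above the bar, stands a flat wooden handle, 158-218 mm.
- brush_grip (a point): where to take the thick brush: its handle, 186 mm above the nose on its axis, from above. The handle is 16 mm thick along the brush's y and 24 mm wide along its x; its top is 32 mm above this point.
- hook_seat (a point): inner top of the thick brush's hook, 146 mm above the nose on the brush axis; rests on top of the bar. The hook's free lip ends 20 mm lower, on the +x side (at x = +16 mm); the gap of the hook is 16 mm. To unhook, lift 24 to 35 mm, then draw towards the brush's -x; hang it up the same way back.
- slim_brush: thin brush hanging on the same bar 104 mm away (origin at its nose), same length, handle and hook, but its bristles are only 16 mm in diameter. Not to be used. The two may hang either way round.
- bar_stand: fixed stand of the bar. Origin: centre of the underside of its foot plate (70 x 215 x 8 mm), straight below the bar; z up, y along the bar, -x towards the robot's side. Posts (16 mm in diameter) at y = -100 and +100 mm.
- bar_mid (a point): middle of the bar's axis, 190 mm above the worktop; the bar is 12 mm in diameter and runs along y, free between y = -87 and +87 mm; axes as the stand's
- cylinder: fixed finned aluminium compressor cylinder, head off, open at the top, about 110 mm across, 100 mm high. Origin: centre of its underside, z up along the bore. The exhaust flange is on its -x side (out to 70 mm, 60 mm up). Four studs stand 11 mm above the top face, 46 mm from the axis.
- bore_mouth (a point): centre of the bore's mouth, 100 mm above the worktop; axes as the cylinder's (-x towards the exhaust flange). The bore is smooth, 76 mm in diameter. In it stands a piston, its flat crown somewhere 50 to 78 mm below the mouth: where, must be felt. It yields if pushed with more than about 15 N.

How it is judged:
By the outcome, as a careful person would: the job done as asked, in the order asked, and still so for the second after the job is handed in, with the robot touching nothing.
It also fails if it takes over 67 s, if anything falls off the work surface, if the arm or the gripper's body presses on something with over 40 N, if the wrist force passes 120 N, or if a joint passes its speed limit or range.

## Working session

There is one attempt and no reset: what is moved stays moved. The work goes in short steps, Python scripts to look and compute and a tool call to move; the robot and the scene stay as the last step left them, time stands still between calls to the robot, and variables do not carry over. Pictures are saved under pics/ and viewed, at most 10 in all, crops included, and the job is handed in when it is done.

Besides the shell and the picture viewer there is one more tool, called after "Request:" as name(argument=value, ...) on one line, values as JSON. move_arm: Moves the arm, as the interface text tells. Its arguments: {"type":"object","properties":{"commands":{"type":"string"},"grip_force":{"type":"number"}},"required":["commands"]}

```bash
ls; mkdir -p pics
cat > h.py <<'E'
import numpy as np, cv2
from station import telemetry, snapshot, ticket
def snap(n,f):
    s=snapshot(n); cv2.imwrite(f'pics/{f}.png',s['image'][:,:,::-1]); np.savez(f'pics/{f}.npz',**{k:np.array(v) for k,v in s.items()}); return s
def ray(f,u,v):
    s=np.load(f'pics/{f}.npz'); x=np.array([(u-s['cx'])/s['fx'],(v-s['cy'])/s['fy']]); p=x.copy()
    for _ in range(20): p=x/(1+s['k1']*(p@p))
    T=s['pose']; return T[:3,3], T[:3,:3]@np.r_[p,1]
def onz(f,u,v,z):
    o,d=ray(f,u,v); return o+d*(z-o[2])/d[2]
def tri(*obs):
    A=np.zeros((3,3));b=np.zeros(3)
    for f,u,v in obs:
        o,d=ray(f,u,v); d=d/np.linalg.norm(d); P=np.eye(3)-np.outer(d,d); A+=P;b+=P@o
    X=np.linalg.solve(A,b); return X,[np.linalg.norm(np.cross(X-ray(*q)[0],ray(*q)[1]/np.linalg.norm(ray(*q)[1]))) for q in obs]
def proj(f,X):
    s=np.load(f'pics/{f}.npz');T=s['pose'];c=T[:3,:3].T@(np.array(X)-T[:3,3]);p=c[:2]/c[2];p=p*(1+s['k1']*(p@p));return p*[s['fx'],s['fy']]+[s['cx'],s['cy']]
def crop(f,x0,y0,x1,y1,k):
    i=cv2.imread(f'pics/{f}.png')[y0:y1,x0:x1]; return cv2.resize(i,None,fx=k,fy=k,interpolation=cv2.INTER_CUBIC)
E
python3 - <<'E'
from h import *
a=snap('scene','s0');b=snap('top','t0')
for s in(a,b): print(s['fx'],s['k1'],np.round(s['pose'],3))
cv2.imwrite('pics/both.png',cv2.resize(np.hstack([cv2.imread('pics/s0.png'),cv2.imread('pics/t0.png')]),(800,300),interpolation=cv2.INTER_AREA))
st=telemetry.sense();print(st)
E
```

```text
pics
404.5336244732312 -0.12109026060054612 [[ 0.845 -0.342  0.412  0.223]
 [-0.535 -0.548  0.643 -0.645]
 [ 0.006 -0.763 -0.646  0.707]
 [ 0.     0.     0.     1.   ]]
387.5126916026934 -0.009789713472030849 [[ 0.015 -0.999  0.033  0.516]
 [-1.    -0.015 -0.004 -0.101]
 [ 0.005 -0.033 -0.999  0.993]
 [ 0.     0.     0.     1.   ]]
{'t': 0.1, 'q': array([ 1.08248787e+00,  5.28386635e-01,  1.43380897e+00,  9.47505760e-06,
        1.18146382e+00, -1.78544116e-01]), 'qd': array([-0.00118483, -0.00151968, -0.00273862, -0.00022105, -0.00095399,
       -0.00072258]), 'tau': array([-1.61107137e-04, -4.43304420e+01, -1.78585160e+01, -2.34620193e-04,
        3.88831730e-03,  2.27171370e-05]), 'tcp_pos': array([0.19019277, 0.59464433, 0.23041219]), 'tool_rot': array([ 1.54265379e-01,  9.88028909e-01, -9.75042389e-04, -3.42349859e-04]), 'force': array([ 0.73566398, -0.88961275, -0.13122054]), 'ft_torque': array([ 1.56937401e-02, -9.36595914e-03, -2.40688359e-05]), 'gripper_force': 0.0, 'finger_gap': 1.0036727037769166}
```

View pics/both.png

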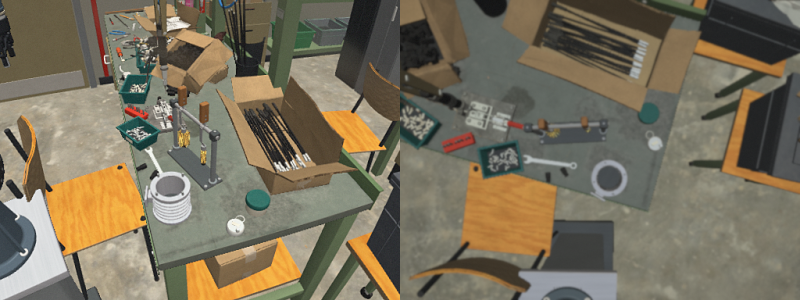

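The scene view shows the stand at about (195,140), with two brushes and the cylinder at (172,195). The top view is beside it. Next I'll enlarge both.

Run:
```python
from h import *
cv2.imwrite('pics/c1.png',crop('s0',180,90,310,290,3.0)[:600])
a=crop('t0',150,130,310,260,5)
cv2.imwrite('pics/c2.png',a[:600])
```

```text
(no output)
```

View pics/c1.png

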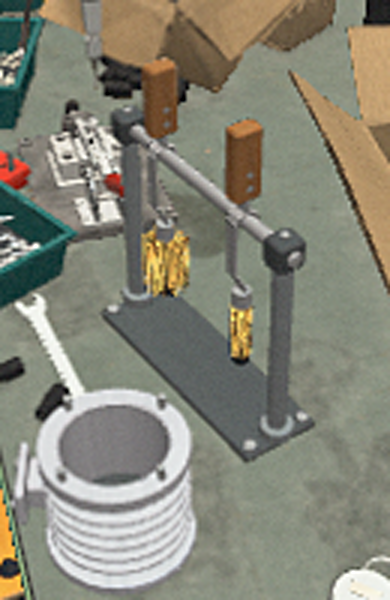

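View pics/c2.png

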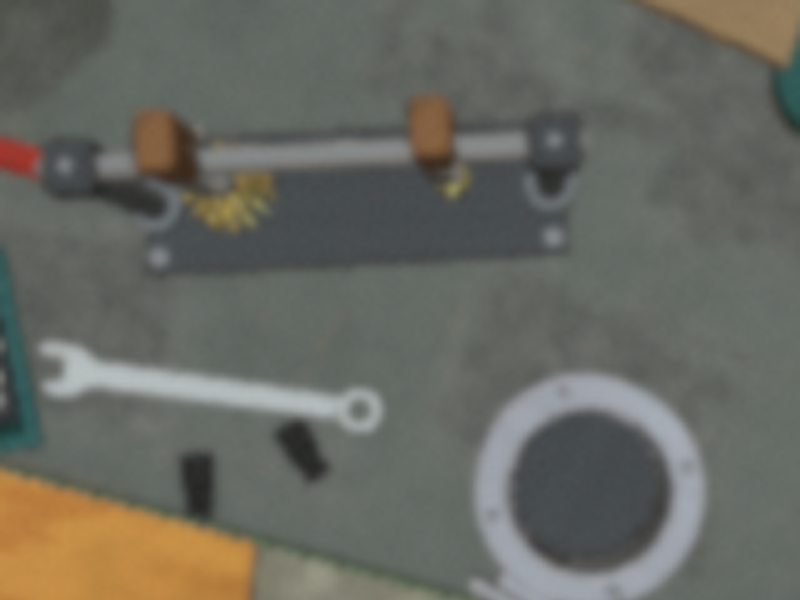

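Thick brush handle: scene crop (159,65), top crop (156,140). Thin: (244,127) and (431,125). Post caps: (125,118)/(69,165) and (285,240)/(553,140). Bore centre: about (115,444)/(590,490), with studs visible and the flange at the lower left.

Run:
```python
from h import *
S=lambda u,v:('s0',u/3+180-1/3,v/3+90-1/3)
T=lambda u,v:('t0',u/5+150-.4,v/5+130-.4)
for n,a,b in [('thick',(159,65),(156,140)),('slim',(244,127),(431,125)),('postL',(125,116),(69,165)),('postR',(285,238),(553,140)),('bore',(115.5,444),(590,490))]:
    X,r=tri(S(*a),T(*b)); print(n,np.round(X,4),np.round(r,4))
c=onz(*T(590,490),.1);print('bore@.1',c)
for z,p in [(.111,(563,392)),(.111,(686,466)),(.111,(614,590)),(.111,(492,515))]:
    X=onz(*T(*p),z)-c;print('stud',np.round(X,4),np.hypot(*X[:2]),np.degrees(np.arctan2(X[1],X[0])))
for p in [(-0,0)]:
    for z in (.03,.06): print('flange',onz(*T(485,587),z)-c, onz(*S(22,485),z)-c)
for z in (.008,): 
  for p in [(158,257),(553,237),(145,272),(568,252)]: print('plate',onz(*T(*p),z))
# bore circle points from S and T
for p in [(510,490),(670,490),(590,410),(590,570)]: print('T',onz(*T(*p),.1)[:2])
for p in [(60,440),(172,443),(118,404),(113,487)]: print('S',onz(*S(*p),.1)[:2])
t=np.load('pics/t0.npz')['image']
a=cv2.cvtColor(t[200:262,240:300],cv2.COLOR_RGB2GRAY);m=(a<110).astype('uint8')
cs,_=cv2.findContours(m,cv2.RETR_LIST,cv2.CHAIN_APPROX_NONE)
for q in cs:
    if len(q)>40: 
        e=cv2.fitEllipse(q);print(e,onz('t0',e[0][0]+240,e[0][1]+200,.1))
```

```text
thick [0.6006 0.0435 0.2675] [0.0008 0.0008]
slim [ 0.608  -0.0597  0.2669] [0.0008 0.0008]
postL [0.5969 0.093  0.1994] [0.0019 0.0019]
postR [ 0.6116 -0.1065  0.2013] [0.0001 0.0001]
bore [ 0.4624 -0.1267  0.098 ] [0.0002 0.0002]
bore@.1 [ 0.46263614 -0.1267599   0.1       ]
stud [0.045  0.0132 0.011 ] 0.046870553270243566 16.408825593391416
stud [ 0.0122 -0.0432  0.011 ] 0.044861094596496856 -74.2535237297718
stud [-0.0445 -0.0112  0.011 ] 0.04584346359185241 -165.8448324510017
stud [-0.0113  0.0447  0.011 ] 0.04607826235573558 104.22781486428072
flange [-0.05283671  0.04927309 -0.07      ] [-0.05166606  0.05796045 -0.07      ]
flange [-0.04954126  0.04855208 -0.04      ] [-0.06001161  0.03243569 -0.04      ]
plate [0.57223459 0.09214394 0.008     ]
plate [ 0.58548803 -0.10877448  0.008     ]
plate [0.56449093 0.0985936  0.008     ]
plate [ 0.57795017 -0.11652845  0.008     ]
T [ 0.46209714 -0.08996095]
T [ 0.46317261 -0.16357517]
T [ 0.49939808 -0.1262385 ]
T [ 0.4259657 -0.1272807]
S [ 0.43095424 -0.10510629]
S [ 0.49458897 -0.14783633]
S [ 0.48114265 -0.0955084 ]
S [ 0.44180246 -0.16139714]
((27.452177047729492, 27.874799728393555), (31.096351623535156, 31.42871856689453), 86.99595642089844) [ 0.46200059 -0.1264288   0.1       ]
((30.406753540039062, 28.504310607910156), (61.40769577026367, 67.8731689453125), 131.77890014648438) [ 0.46065535 -0.13324581  0.1       ]
```

```bash
cat >> h.py <<'E'
from scipy.spatial.transform import Rotation as R
def go(pos,psi):
    s=telemetry.sense(); Q=R.from_quat(s['tool_rot']); p=np.radians(psi)
    M=R.from_matrix(np.array([[-np.sin(p),np.cos(p),0],[np.cos(p),np.sin(p),0],[0,0,-1]]))
    print('shift mm',np.round(Q.inv().apply(np.array(pos)-s['tcp_pos'])*1e3,1),'rot',np.round(np.degrees((Q.inv()*M).as_rotvec()),1))
def st():
    s=telemetry.sense(); print(round(s['t'],2),np.round(s['tcp_pos'],4),'psi',np.round(np.degrees(np.arctan2(*R.from_quat(s['tool_rot']).as_matrix()[[1,0],1])),1),'F',np.round(s['force'],2),'gap',round(s['finger_gap'],3),s['gripper_force'],'q6',s['q'][5])
E
sed -i 's/M=R.from_matrix(np.array(\[\[-np.sin(p),np.cos(p),0\],\[np.cos(p),np.sin(p),0\]/M=R.from_matrix(np.array([[np.sin(p)*-1,np.cos(p),0],[np.cos(p),np.sin(p),0]/' h.py
python3 - <<'E'
from h import *
go([.6006,.0435,.33],-85.9); st()
print(proj('s0',[.19,.595,.23]),proj('t0',[.19,.595,.23]))
i=crop('s0',185,205,255,290,7); cv2.imwrite('pics/c3.png',i)
E
```

```text
shift mm [-558.8 -400.   -99. ] rot [-1.000e-01  2.000e-01  1.582e+02]
0.1 [0.1902 0.5946 0.2304] psi 72.3 F [ 0.74 -0.89 -0.13] gap 1.004 0.0 q6 -0.17854411565032619
[14.52420366 83.07898117] [-101.75407986  365.59680644]
```

View pics/c3.png

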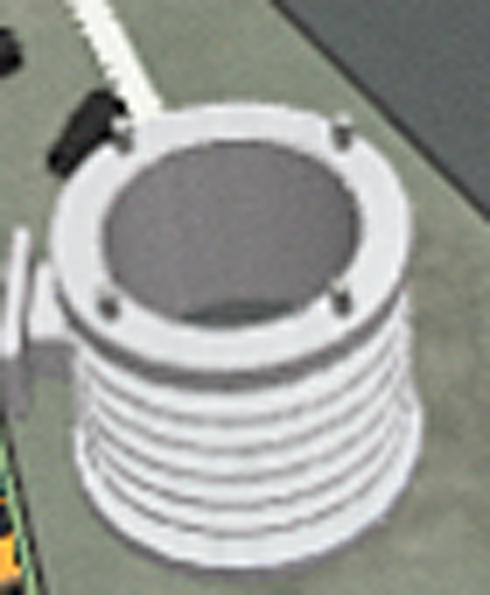

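The crop shows the mouth at (230,232), the flange at the far left between two studs, and the crown as a crescent with its far edge at about (235,300). I'll use that edge for a rough crown height, and move.

Run:
```python
from h import *
c=np.array([.4621,-.1266])
for v in (297,300,303):
    for z in np.arange(.0,.1,.0005):
        X=onz('s0',185+235/7-.43,205+v/7-.43,z)
        if np.hypot(*(X[:2]-c))<.038: print(v,z,X);break
```

```text
297 0.0275 [ 0.47647153 -0.09164798  0.0275    ]
300 0.026000000000000002 [ 0.47642597 -0.09155088  0.026     ]
303 0.0245 [ 0.47637897 -0.09145641  0.0245    ]
```

Request:
move_arm(commands="0 0 -100 0 0 0 0; -62 -44 -100 0 0 10 0; -115 -82 -100 0 0 20 0; -165 -118 -100 0 0 30 0; -215 -154 -100 0 0 40 0", grip_force=80)

```text
t: 0.72
tcp_pos: [0.3364, 0.3985, 0.3312]
tool_rot: [0.485, 0.874, 0.0, 0.0]
force: [0.3, -0.1, 0.3]
finger_gap: 0.496
gripper_force: 0.0
```

Run:
```python
from h import *
go([.6006,.0435,.33],-85.9); st()
```

```text
shift mm [-441.1   36.3    1.3] rot [  0.   -0.  117.9]
0.72 [0.3364 0.3985 0.3312] psi 32.0 F [ 0.34 -0.12  0.33] gap 0.496 0.0 q6 0.09773500792506355
```

Request:
move_arm(commands="-60 5 0 0 0 10.5 0; -120 10 0 0 0 21 0; -180 15 0 0 0 31.5 0; -240 20 0 0 0 42 0; -300 25 0 0 0 52.5 0")

```text
t: 1.35
tcp_pos: [0.5175, 0.1581, 0.3308]
tool_rot: [0.822, 0.569, -0.0, -0.0]
force: [1.2, 0.0, -0.1]
finger_gap: 0.502
gripper_force: 0.0
```

Run:
```python
from h import *
go([.6006,.0435,.32],-85.9); st()
```

```text
shift mm [-78.  118.1  10.7] rot [-0.   0.  65.3]
1.35 [0.5175 0.1581 0.3308] psi -20.6 F [ 1.17  0.02 -0.1 ] gap 0.502 0.0 q6 0.44931753187333673
```

Request:
move_arm(commands="-20 30 0 0 0 10.5 0; -40 60 0 0 0 21 0; -60 90 0 0 0 31.5 0; -78 118 10 0 0 42 0; -78 118 10 0 0 52.5 0")

```text
t: 1.98
tcp_pos: [0.6012, 0.0435, 0.3193]
tool_rot: [0.989, 0.145, -0.001, -0.0]
force: [-0.2, 1.0, 0.0]
finger_gap: 0.499
gripper_force: 0.0
```

Request:
move_arm(commands="0 0 0 0 0 9 0; 0 0 0 0 0 12.7 0; 0 0 0 0 0 12.7 0; 0 0 0 0 0 12.7 0; 0 0 0 0 0 12.7 0")

```text
t: 2.6
tcp_pos: [0.6005, 0.0458, 0.321]
tool_rot: [0.999, 0.04, -0.0, 0.0]
force: [-0.2, -0.2, -0.1]
finger_gap: 0.498
gripper_force: 0.0
```

Run:
```python
from h import *
go([.6006,.0435,.217],-85.9); st()
snap('top','t1');snap('scene','s1')
i=np.hstack([crop('t1',150,110,270,190,3.3),crop('s1',180,50,300,130,3.3)]);print(i.shape)
cv2.imwrite('pics/c4.png',i)
```

```text
shift mm [ -0.    2.3 104. ] rot [0.  0.  0.5]
2.6 [0.6005 0.0458 0.321 ] psi -85.4 F [-0.24 -0.16 -0.15] gap 0.498 0.0 q6 1.3815986157137847
(264, 792, 3)
```

View pics/c4.png

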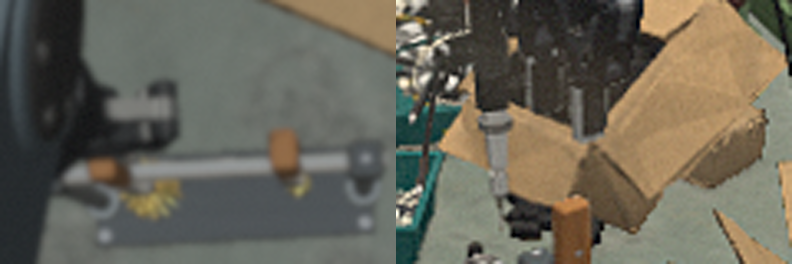

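The arm is above the thick handle, with its fingers over it in both views. I'll descend and grip.

Request:
move_arm(commands="0 2 30 0 0 0 0; 0 2 60 0 0 0 0; 0 2 85 0 0 0 0; 0 2 104 0 0 0 0; 0 2 104 0 0 0 0")

```text
t: 3.32
tcp_pos: [0.5996, 0.0439, 0.2156]
tool_rot: [0.999, 0.04, -0.002, -0.0]
force: [0.3, -0.2, -0.0]
finger_gap: 0.495
gripper_force: 0.0
```

Request:
move_arm(commands="0 0 0 0 0 0 -1; 0 0 0 0 0 0 -1; 0 0 0 0 0 0 -1; 0 0 0 0 0 0 -1; 0 0 0 0 0 0 -1", grip_force=100)

```text
t: 3.95
tcp_pos: [0.6015, 0.0439, 0.2184]
tool_rot: [0.999, 0.04, 0.001, 0.0]
force: [-0.3, 0.5, 6.0]
finger_gap: 0.173
gripper_force: 97.5
```

Run:
```python
from h import *
st()
```

```text
3.95 [0.6015 0.0439 0.2184] psi -85.4 F [-0.29  0.52  5.99] gap 0.173 97.47084617614746 q6 1.3787923865773657
```

Request:
move_arm(commands="0 0 -10 0 0 0 -1; 0 0 -20 0 0 0 -1; 0 0 -30 0 0 0 -1; 0 0 -30 0 0 0 -1; 0 0 -30 0 0 0 -1")

```text
t: 4.58
tcp_pos: [0.6005, 0.0438, 0.247]
tool_rot: [0.999, 0.04, -0.0, -0.0]
force: [-0.7, -0.5, -1.1]
finger_gap: 0.173
gripper_force: 97.3
```

Run:
```python
from h import *
st()
```

```text
4.58 [0.6005 0.0438 0.247 ] psi -85.5 F [-0.68 -0.54 -1.08] gap 0.173 97.32049942016602 q6 1.3788059851157042
```

Request:
move_arm(commands="-20 0 0 0 0 0 -1; -40 0 0 0 0 0 -1; -60 0 0 0 0 0 -1; -80 0 -10 0 0 0 -1; -80 0 -30 0 0 0 -1")

```text
t: 5.2
tcp_pos: [0.5181, 0.0377, 0.276]
tool_rot: [0.999, 0.04, -0.003, -0.0]
force: [0.4, -0.2, -1.5]
finger_gap: 0.172
gripper_force: 97.4
```

Run:
```python
from h import *
st(); go([.4621,-.1266,.32],-30)
```

```text
5.2 [0.5181 0.0377 0.276 ] psi -85.5 F [ 0.37 -0.19 -1.49] gap 0.172 97.35596895217896 q6 1.348942935557063
shift mm [-69.  159.3 -43.8] rot [ -0.2   0.3 -55.5]
```

Request:
move_arm(commands="0 20 -30 0 0 -9 -1; -15 55 -44 0 0 -18 -1; -35 90 -44 0 0 -27 -1; -55 125 -44 0 0 -36 -1; -69 159 -44 0 0 -45 -1")

```text
t: 5.82
tcp_pos: [0.4636, -0.1273, 0.3208]
tool_rot: [0.907, 0.421, -0.0, -0.0]
force: [-0.2, -1.0, -1.7]
finger_gap: 0.182
gripper_force: 97.6
```

Request:
move_arm(commands="0 0 0 0 0 -8 -1; 0 0 0 0 0 -10.5 -1; 0 0 0 0 0 -10.5 -1; 0 0 0 0 0 -10.5 -1; 0 0 0 0 0 -10.5 -1")

```text
t: 6.45
tcp_pos: [0.4648, -0.1263, 0.3211]
tool_rot: [0.866, 0.5, -0.0, -0.0]
force: [-0.4, 0.2, -1.5]
finger_gap: 0.174
gripper_force: 97.7
```

Run:
```python
from h import *
st(); go([.4621,-.1266,.23],-30)
snap('scene','s2');snap('top','t2')
cv2.imwrite('pics/c5.png',np.hstack([crop('s2',170,110,290,290,3.3),crop('t2',230,130,350,310,3.3)]))
```

```text
6.45 [ 0.4648 -0.1263  0.3211] psi -29.9 F [-0.37  0.19 -1.5 ] gap 0.174 97.6602566242218 q6 0.024763580930213167
shift mm [-1.6 -2.2 91.1] rot [-0.   0.   0.1]
```

View pics/c5.png

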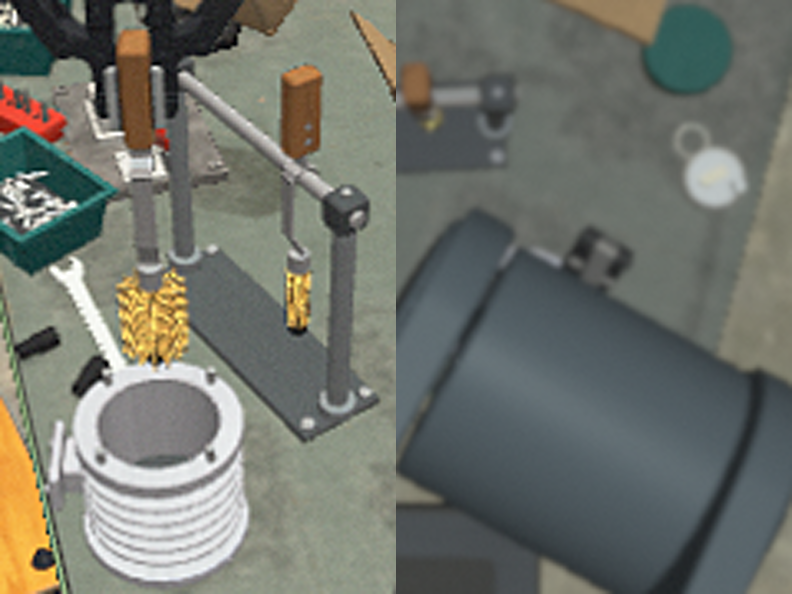

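The brush is held over the bore: handle top (133,38), nose about (157,362). I'll check it for tilt numerically.

Run:
```python
from h import *
p=telemetry.sense()['tcp_pos']
for dz in (.051,-.009,-.105,-.115,-.167): print(dz,(proj('s2',p+[0,0,dz])-[170,110])*3.3+1.15)
```

```text
0.051 [133.78093443  35.42785183]
-0.009 [141.2927945  136.23377506]
-0.105 [152.08273563 276.71367142]
-0.115 [153.12538617 290.03835064]
-0.167 [158.31802924 355.77617152]
```

Request:
move_arm(commands="-2 -2 0 0 0 0 -1; -2 -2 35 0 0 0 -1; -2 -2 70 0 0 0 -1; -2 -2 100 0 0 0 -1; -2 -2 112 0 0 0 -1")

```text
t: 7.18
tcp_pos: [0.4611, -0.1268, 0.2077]
tool_rot: [0.866, 0.5, -0.001, -0.001]
force: [0.6, -1.0, -1.0]
finger_gap: 0.173
gripper_force: 97.6
```

Request:
move_arm(commands="0 0 0.5 0 0 0 -1; 0 0 1 0 0 0 -1; 0 0 1.5 0 0 0 -1; 0 0 2 0 0 0 -1; 0 0 2 0 0 0 -1")

```text
t: 7.8
tcp_pos: [0.4622, -0.1273, 0.2074]
tool_rot: [0.866, 0.5, 0.0, 0.0]
force: [0.5, -0.9, -1.7]
finger_gap: 0.173
gripper_force: 97.6
```

Run:
```python
from h import *
st(); go([.4621,-.1266,.2],-30)
```

```text
7.8 [ 0.4622 -0.1273  0.2074] psi -29.9 F [ 0.49 -0.94 -1.68] gap 0.173 97.63893485069275 q6 0.02022757147194888
shift mm [ 0.6 -0.4  7.4] rot [0.  0.  0.1]
```

Request:
move_arm(commands="0 0 1 0 0 0 -1; 0 0 2 0 0 0 -1; 0 0 3 0 0 0 -1; 0 0 4 0 0 0 -1; 0 0 4 0 0 0 -1")

```text
t: 8.43
tcp_pos: [0.462, -0.1272, 0.203]
tool_rot: [0.866, 0.5, -0.0, -0.0]
force: [0.3, 0.7, -2.0]
finger_gap: 0.176
gripper_force: 97.6
```

Request:
move_arm(commands="0 0 1 0 0 0 -1; 0 0 2 0 0 0 -1; 0 0 3 0 0 0 -1; 0 0 3 0 0 0 -1; 0 0 3 0 0 0 -1")

```text
t: 9.05
tcp_pos: [0.4621, -0.1273, 0.2002]
tool_rot: [0.866, 0.5, 0.0, 0.0]
force: [0.1, -1.1, 0.4]
finger_gap: 0.179
gripper_force: 97.9
```

Request:
move_arm(commands="0 0 0.5 0 0 0 -1; 0 0 1 0 0 0 -1; 0 0 1 0 0 0 -1; 0 0 1 0 0 0 -1; 0 0 1 0 0 0 -1")

```text
t: 9.68
tcp_pos: [0.4623, -0.1274, 0.2001]
tool_rot: [0.866, 0.5, 0.0, 0.0]
force: [-1.5, 1.5, 7.0]
finger_gap: 0.173
gripper_force: 99.1
```

Request:
move_arm(commands="0 0 -2.5 0 0 0 -1; 0 -4 -2.5 0 0 0 -1; 0 -8 -2.5 0 0 0 -1; 0 -12 -2.5 0 0 0 -1; 0 -16 -2.5 0 0 0 -1")

```text
t: 10.3
tcp_pos: [0.4478, -0.119, 0.2015]
tool_rot: [0.866, 0.5, -0.0, -0.0]
force: [0.5, -0.5, -1.9]
finger_gap: 0.177
gripper_force: 97.8
```

Request:
move_arm(commands="0 0 0 0 0 0 -1; 0 -0.5 0 0 0 0 -1; 0 -1 0 0 0 0 -1; 0 -1.5 0 0 0 0 -1; 0 -1.5 0 0 0 0 -1")

```text
t: 10.92
tcp_pos: [0.4469, -0.1185, 0.2016]
tool_rot: [0.866, 0.5, -0.0, -0.0]
force: [0.7, 0.7, -1.2]
finger_gap: 0.174
gripper_force: 97.8
```

```bash
cat >> h.py <<'E'
def lat():
    s=telemetry.sense();e=np.array([-.866,.5]);print('off',np.round((s['tcp_pos'][:2]-[.4621,-.1266])@e*1e3,2),'Fwall',-s['force'][:2]@e,'Fz',s['force'][2]+1.6)
    print(s['ft_torque'])
E
python3 - <<'E'
from h import *
st(); lat()
E
```

```text
10.93 [ 0.4469 -0.1185  0.2016] psi -29.9 F [ 0.73  0.69 -1.18] gap 0.174 97.76250958442688 q6 0.021012550898068492
off 17.23 Fwall 0.28163714047352295 Fz 0.4229387605181907
[-0.00668758 -0.00706769 -0.00875974]
```

Request:
move_arm(commands="0 -0.5 0 0 0 0 -1; 0 -1 0 0 0 0 -1; 0 -1.5 0 0 0 0 -1; 0 -1.5 0 0 0 0 -1; 0 -1.5 0 0 0 0 -1")

```text
t: 11.55
tcp_pos: [0.4456, -0.1178, 0.2016]
tool_rot: [0.866, 0.5, 0.0, 0.0]
force: [0.1, -1.2, -1.8]
finger_gap: 0.175
gripper_force: 97.8
```

Run:
```python
from h import *
st(); lat()
```

```text
11.55 [ 0.4456 -0.1178  0.2016] psi -30.0 F [ 0.12 -1.22 -1.85] gap 0.175 97.76348233222961 q6 0.0211155783576339
off 18.68 Fwall 0.7103643862206738 Fz -0.24742247484314994
[-0.01817118  0.00704331 -0.02098098]
```

Request:
move_arm(commands="0 -0.5 0 0 0 0 -1; 0 -1 0 0 0 0 -1; 0 -1 0 0 0 0 -1; 0 -1 0 0 0 0 -1; 0 -1 0 0 0 0 -1")

```text
t: 12.18
tcp_pos: [0.4449, -0.1174, 0.2017]
tool_rot: [0.866, 0.5, 0.0, 0.0]
force: [0.3, 0.0, -1.8]
finger_gap: 0.177
gripper_force: 97.7
```

Run:
```python
from h import *
st(); lat()
```

```text
12.18 [ 0.4449 -0.1174  0.2017] psi -30.0 F [ 0.33  0.04 -1.82] gap 0.177 97.70424485206604 q6 0.021165838260105978
off 19.51 Fwall 0.2719407633650276 Fz -0.22257050343523832
[-0.11591972 -0.20187213 -0.01160435]
```

Request:
move_arm(commands="0 -0.5 0 0 0 0 -1; 0 -1 0 0 0 0 -1; 0 -1 0 0 0 0 -1; 0 -1 0 0 0 0 -1; 0 -1 0 0 0 0 -1")

```text
t: 12.8
tcp_pos: [0.4444, -0.1171, 0.2018]
tool_rot: [0.866, 0.5, 0.0, 0.001]
force: [3.1, -2.6, -3.3]
finger_gap: 0.178
gripper_force: 97.6
```

Run:
```python
from h import *
st(); lat()
```

```text
12.8 [ 0.4444 -0.1171  0.2018] psi -30.0 F [ 3.15 -2.6  -3.34] gap 0.178 97.55158066749573 q6 0.021222029567818147
off 20.06 Fwall 4.026045067818815 Fz -1.743661189276382
[-0.38972269 -0.68409821  0.01317851]
```

Request:
move_arm(commands="0 0 -8 0 0 0 -1; 0 0 -16 0 0 0 -1; 0 0 -24 0 0 0 -1; 0 0 -32 0 0 0 -1; 0 0 -32 0 0 0 -1")

```text
t: 13.42
tcp_pos: [0.4443, -0.117, 0.2347]
tool_rot: [0.866, 0.5, 0.001, 0.001]
force: [2.9, -2.0, 0.2]
finger_gap: 0.172
gripper_force: 98.3
```

Run:
```python
from h import *
st(); lat(); snap('scene','s3')
cv2.imwrite('pics/c6.png',crop('s3',180,170,255,290,5))
p=telemetry.sense()['tcp_pos']
for dz in (-.009,-.1085,-.1335,-.158,-.167): print(dz,(proj('s3',p+[0,0,dz])-[180,170])*5+2)
```

```text
13.43 [ 0.4443 -0.117   0.2347] psi -29.9 F [ 2.93 -1.97  0.18] gap 0.172 98.3227801322937 q6 0.021240907561307303
off 20.22 Fwall 3.5222074157924403 Fz 1.7837590826507008
[-0.48442278 -0.74858401 -0.01019001]
-0.009 [117.83175038 105.42907229]
-0.1085 [137.77512217 294.80980646]
-0.1335 [142.36467109 337.62354154]
-0.158 [146.71119894 377.91336425]
-0.167 [148.27149909 392.31607002]
```

View pics/c6.png

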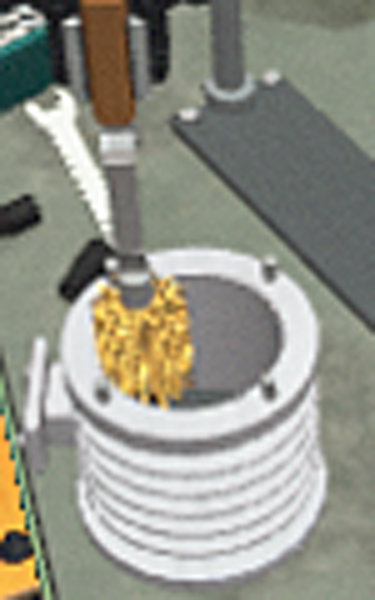

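The brush is upright against the flange-side wall at crop (95–190, 285–405). Its bristle top is about where I predicted, (138,294), so roughly half shows above the mouth. Next I stroke down.

Request:
move_arm(commands="0 0 8 0 0 0 -1; 0 0 16 0 0 0 -1; 0 0 24 0 0 0 -1; 0 0 31 0 0 0 -1; 0 0 32.5 0 0 0 -1")

```text
t: 14.1
tcp_pos: [0.4442, -0.117, 0.2007]
tool_rot: [0.866, 0.5, 0.0, 0.0]
force: [4.1, -1.7, 1.5]
finger_gap: 0.177
gripper_force: 98.6
```

Request:
move_arm(commands="0 0 0.5 0 0 0 -1; 0 0 1 0 0 0 -1; 0 0 1 0 0 0 -1; 0 0 1 0 0 0 -1; 0 0 1 0 0 0 -1")

```text
t: 14.72
tcp_pos: [0.4442, -0.1169, 0.2003]
tool_rot: [0.866, 0.5, 0.0, 0.0]
force: [4.2, -3.0, 0.8]
finger_gap: 0.176
gripper_force: 98.7
```

Run:
```python
from h import *
st(); lat()
```

```text
14.72 [ 0.4442 -0.1169  0.2003] psi -29.9 F [ 4.16 -3.01  0.84] gap 0.176 98.67286920547485 q6 0.021214415310207308
off 20.36 Fwall 5.1127427322131815 Fz 2.437799102752078
[-0.73381631 -1.19350247 -0.05141617]
```

Request:
move_arm(commands="0 0.3 0.3 0 0 0 -1; 0 0.3 0.6 0 0 0 -1; 0 0.3 0.6 0 0 0 -1; 0 0.3 0.6 0 0 0 -1; 0 0.3 0.6 0 0 0 -1")

```text
t: 15.35
tcp_pos: [0.4443, -0.117, 0.2001]
tool_rot: [0.866, 0.5, 0.0, 0.0]
force: [3.1, -1.7, 5.4]
finger_gap: 0.177
gripper_force: 99.4
```

Request:
move_arm(commands="0 0 -8 0 0 0 -1; 0 0 -16 0 0 0 -1; 0 0 -24 0 0 0 -1; 0 0 -34 0 0 0 -1; 0 0 -34 0 0 0 -1")

```text
t: 15.98
tcp_pos: [0.4441, -0.1169, 0.2338]
tool_rot: [0.866, 0.5, 0.0, 0.0]
force: [3.9, -2.7, 2.0]
finger_gap: 0.178
gripper_force: 98.6
```

Run:
```python
from h import *
st(); lat()
```

```text
15.97 [ 0.4441 -0.1169  0.2338] psi -29.9 F [ 3.93 -2.67  2.05] gap 0.178 98.61361742019653 q6 0.021186848523920825
off 20.4 Fwall 4.74139607489576 Fz 3.647943283706408
[-0.68190581 -1.24682093 -0.0025065 ]
```

Request:
move_arm(commands="0 8 0 0 0 0 -1; 0 20 -10 0 0 0 -1; 0 20 -40 0 0 0 -1; 0 20 -70 0 0 0 -1; 0 20 -88 0 0 0 -1")

```text
t: 16.6
tcp_pos: [0.4588, -0.1253, 0.3208]
tool_rot: [0.866, 0.5, -0.002, -0.004]
force: [0.8, 0.3, -1.3]
finger_gap: 0.174
gripper_force: 98.7
```

Run:
```python
from h import *
st(); go([.5208,.0379,.32],-85.4)
```

```text
16.6 [ 0.4588 -0.1253  0.3208] psi -29.9 F [ 0.77  0.3  -1.29] gap 0.174 98.6628770828247 q6 0.020264626849672018
shift mm [172.4 -27.7   1. ] rot [-0.5  0.3 55.5]
```

Request:
move_arm(commands="35 -5 0 0 0 9 -1; 75 -12 0 0 0 19 -1; 115 -19 0 0 0 29 -1; 150 -25 0 0 0 39 -1; 172 -29 0 0 0 49 -1")

```text
t: 17.23
tcp_pos: [0.5189, 0.0389, 0.3191]
tool_rot: [0.996, 0.094, -0.005, -0.002]
force: [-0.2, 0.1, -1.0]
finger_gap: 0.173
gripper_force: 98.6
```

Request:
move_arm(commands="0 0 0 0 0 6.5 -1; 0 0 0 0 0 6.5 -1; 0 0 0 0 0 6.5 -1; 0 0 0 0 0 6.5 -1; 0 0 0 0 0 6.5 -1")

```text
t: 17.85
tcp_pos: [0.5219, 0.0364, 0.3215]
tool_rot: [0.999, 0.04, -0.0, -0.0]
force: [1.0, -0.2, -0.7]
finger_gap: 0.173
gripper_force: 98.7
```

Run:
```python
from h import *
st(); go([.5208,.0379,.248],-85.4)
snap('scene','s4');i=crop('s4',180,60,290,220,3.7);cv2.imwrite('pics/c7.png',i)
p=telemetry.sense()['tcp_pos']
for dz in (.051,-.009,-.1085,-.167): print(dz,(proj('s4',p+[0,0,dz])-[180,60])*3.7+1.3)
```

```text
17.85 [0.5219 0.0364 0.3215] psi -85.5 F [ 1.04 -0.19 -0.75] gap 0.173 98.69585752487183 q6 1.3472405262112168
shift mm [-0.9 -1.6 73.5] rot [-0.   0.  -0.1]
0.051 [68.64692842 60.75147373]
-0.009 [ 77.29958623 162.16386356]
-0.1085 [ 90.54064298 312.67777946]
-0.167 [ 97.69878579 391.95024446]
```

View pics/c7.png

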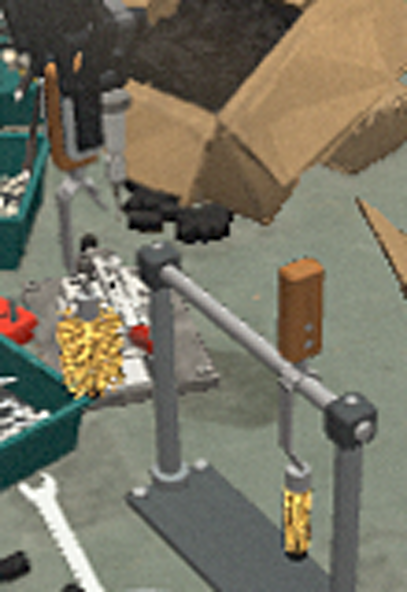

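The brush hangs upright in the gripper, with the hook opening towards the bar. I'll lower it to hook height and move it over the bar.

Request:
move_arm(commands="0 -1.5 25 0 0 0 -1; 0 -1.5 50 0 0 0 -1; 0 -1.5 73 0 0 0 -1; 0 -1.5 73 0 0 0 -1; 0 -1.5 73 0 0 0 -1")

```text
t: 18.52
tcp_pos: [0.5228, 0.038, 0.2494]
tool_rot: [0.999, 0.04, 0.001, 0.0]
force: [0.2, 0.2, -1.3]
finger_gap: 0.169
gripper_force: 98.5
```

Run:
```python
from h import *
st(); go([.6006,.0437,.247],-85.4)
```

```text
18.52 [0.5228 0.038  0.2494] psi -85.4 F [ 0.18  0.17 -1.35] gap 0.169 98.51026654243469 q6 1.3504466851378838
shift mm [78.   0.5  2.5] rot [ 0.  -0.1 -0. ]
```

Request:
move_arm(commands="18 0.5 1 0 0 0 -1; 36 0.5 1 0 0 0 -1; 54 0.5 1 0 0 0 -1; 70 0.5 1 0 0 0 -1; 78 0.5 1 0 0 0 -1")

```text
t: 19.15
tcp_pos: [0.6014, 0.0437, 0.2489]
tool_rot: [0.999, 0.04, 0.001, 0.0]
force: [-0.7, 0.4, -0.5]
finger_gap: 0.175
gripper_force: 98.6
```

Request:
move_arm(commands="0 0 0 0 0 0 -1; 0 0 0 0 0 0 -1; 0 0 4 0 0 0 -1; 0 0 8 0 0 0 -1; 0 0 8 0 0 0 -1")

```text
t: 19.77
tcp_pos: [0.5993, 0.0438, 0.2389]
tool_rot: [0.999, 0.04, -0.001, -0.0]
force: [-1.0, 0.6, -1.9]
finger_gap: 0.176
gripper_force: 98.6
```

Run:
```python
from h import *
st(); go([.6008,.0437,.218],-85.4)
```

```text
19.77 [0.5993 0.0438 0.2389] psi -85.5 F [-0.98  0.56 -1.95] gap 0.176 98.6070442199707 q6 1.3786317379137916
shift mm [ 1.5  0.3 20.9] rot [-0.   0.1 -0.1]
```

Next I lower it the remaining 20 mm or so onto the bar.

Request:
move_arm(commands="0.5 0 5 0 0 0 -1; 0.5 0 10 0 0 0 -1; 0.5 0 15 0 0 0 -1; 0.5 0 18 0 0 0 -1; 0.5 0 18 0 0 0 -1")

```text
t: 20.4
tcp_pos: [0.6002, 0.0438, 0.2212]
tool_rot: [0.999, 0.04, -0.0, -0.0]
force: [0.3, -0.4, -1.2]
finger_gap: 0.176
gripper_force: 98.6
```

Request:
move_arm(commands="0 0 1 0 0 0 -1; 0 0 2 0 0 0 -1; 0 0 2 0 0 0 -1; 0 0 2 0 0 0 -1; 0 0 2 0 0 0 -1")

```text
t: 21.02
tcp_pos: [0.6004, 0.0438, 0.2196]
tool_rot: [0.999, 0.04, 0.0, 0.0]
force: [0.0, 0.1, -1.6]
finger_gap: 0.175
gripper_force: 98.6
```

Run:
```python
from h import *
st(); lat()
```

```text
21.02 [0.6004 0.0438 0.2196] psi -85.4 F [ 0.02  0.08 -1.55] gap 0.175 98.60681533813477 q6 1.3787915375045536
off -34.55 Fwall -0.02213012430283384 Fz 0.04854555726214671
[ 0.03409389 -0.00411134 -0.01048286]
```

Request:
move_arm(commands="0 0 0.5 0 0 0 -1; 0 0 1 0 0 0 -1; 0 0 1.5 0 0 0 -1; 0 0 2 0 0 0 -1; 0 0 2 0 0 0 -1")

```text
t: 21.65
tcp_pos: [0.6008, 0.0438, 0.2185]
tool_rot: [0.999, 0.04, 0.001, 0.0]
force: [-1.8, 0.1, 6.2]
finger_gap: 0.179
gripper_force: 99.3
```

Run:
```python
from h import *
st(); lat()
```

```text
21.65 [0.6008 0.0438 0.2185] psi -85.4 F [-1.76  0.08  6.25] gap 0.179 99.25509095191956 q6 1.3787972437674598
off -34.86 Fwall -1.5629874955419094 Fz 7.84884411752237
[0.00966724 0.15199988 0.02405941]
```

Seated: the height matches the one at the grasp, with about 8 N down. I'll relax and release.

Request:
move_arm(commands="0 0 -1 0 0 0 -1; 0 0 -1 0 0 0 -1; 0 0 -1 0 0 0 -0.5; 0 0 -1 0 0 0 -0.3; 0 0 -1 0 0 0 0", grip_force=20)

```text
t: 22.28
tcp_pos: [0.6002, 0.0438, 0.2182]
tool_rot: [0.999, 0.04, -0.0, -0.0]
force: [-0.8, -0.6, -0.9]
finger_gap: 0.499
gripper_force: 0.0
```

Request:
move_arm(commands="0 0 0 0 0 0 0; 0 0 0 0 0 0 0; 0 0 -5 0 0 0 0; 0 0 -10 0 0 0 0; 0 0 -20 0 0 0 0")

```text
t: 22.9
tcp_pos: [0.6002, 0.0438, 0.2389]
tool_rot: [0.999, 0.04, -0.0, -0.0]
force: [0.0, -0.1, 0.6]
finger_gap: 0.499
gripper_force: 0.0
```

Request:
move_arm(commands="0 0 -20 0 0 0 0; 0 0 -40 0 0 0 0; 0 0 -70 0 0 0 0; 0 0 -100 0 0 0 0; 0 0 -120 0 0 0 0")

```text
t: 23.52
tcp_pos: [0.6008, 0.0438, 0.3611]
tool_rot: [0.999, 0.04, 0.002, 0.0]
force: [0.1, -0.3, -0.4]
finger_gap: 0.499
gripper_force: 0.0
```

Request:
move_arm(commands="-40 0 0 0 0 0 0; -80 0 0 0 0 0 0; -100 0 0 0 0 0 0; -100 0 0 0 0 0 0; -100 0 0 0 0 0 0")

```text
t: 24.15
tcp_pos: [0.5018, 0.0358, 0.3592]
tool_rot: [0.999, 0.04, 0.001, 0.0]
force: [-0.1, 0.6, 0.7]
finger_gap: 0.501
gripper_force: 0.0
```

Run:
```python
from h import *
st()
snap('scene','s5');i=crop('s5',180,60,310,260,3);cv2.imwrite('pics/c8.png',i[:600])
```

```text
24.15 [0.5018 0.0358 0.3592] psi -85.5 F [-0.13  0.63  0.67] gap 0.501 0.0 q6 1.3401261262311297
```

View pics/c8.png

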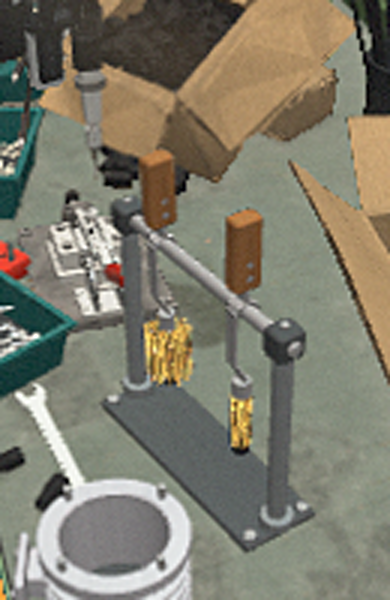

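Both brushes hang on the bar where they were at first: thick handle at (157,157), thin at (244,217). The gripper is clear.

Request:
move_arm(commands="0 0 0 0 0 0 0; 0 0 0 0 0 0 0; 0 0 0 0 0 0 0; 0 0 0 0 0 0 0; 0 0 0 0 0 0 0")

```text
t: 24.82
tcp_pos: [0.5007, 0.0359, 0.3585]
tool_rot: [0.999, 0.04, 0.0, 0.0]
force: [-0.1, -0.0, -0.3]
finger_gap: 0.505
gripper_force: 0.0
```

```bash
python3 -c "
from h import *
print(ticket.sign_off())"
```

```text
the job is handed in; nothing more can be done
None
```

Job handed in at about 25 s: the thick brush felt the piston (about 67 mm down, 7–9 N), was stroked up, down and up against the flange-side wall at about 4–5 N, and hangs on the bar again beside the untouched thin brush; the sign-off returned no verdict.

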